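# Push a phone board into the UV curing unit under its held-open shutter

## Task

Cure the solder mask on the phone board: press the red bar beside the chute with one fingertip and keep it down to hold the orange light shutter open, and meanwhile with the other fingertip push the blue tray by its upright tab along the chute and under the shutter, gently but fully home against the stop in the chamber, never letting the shutter and the tray touch. Then take the fingers away so that the shutter closes behind the tray. Only press and push: do not pinch, lift or tip the tray, and leave the other things on the bench where they are.

Things in the scene. Friction and masses are not known exactly. Their poses are not given: they have to be found in the camera images.
- curing_unit: White bench-top UV curing unit with an aluminium infeed chute, fixed. Origin on the table below the chute's centre line, in the plane of the orange shutter; x = push direction into the chamber, y = left of it, z up. All x, y, z below are in this frame, mm. Chute floor z 20, from x -300 to 95; rails 68 apart, tops z 32. Chamber hood x 6 to 100, z 78; lamp house behind it z 165.
- chute_stop (a point): Face of the rubber stop at the chute's end inside the chamber (x 95), at the chute floor. The tray is home when the front of its box meets it; the tray's origin is then at x 53, the box's rear 11 mm past the shutter's plane, and the tongue lies under the closed shutter (4.5 mm free) with the tab outside.
- tray: Blue tray with a green circuit board, loose on the chute floor between the rails (2 mm play each side), 0.11 to 0.23 kg. Origin: underside centre of its box, 84 (x, push direction) by 64 by 16 mm high. Behind it a tongue 30 wide, 4 thick, ends in an upright tab 44 wide, 6 thick, 46 high, rear face 145 behind the origin. Starts 50 to 90 mm before the shutter's plane.
- tray_tab (a point): Top middle of the rear face of the tray's tab, the face to push on; 66 mm above the table.
- shutter (a joint): Angle in rad of the shaft that carries shutter and press bar: 0 = closed (bar up), 0.95 = limit (bar fully down). A return spring closes it whenever the bar is let go. The tray clears the shutter from about 0.45; 0.75 leaves 7 mm.
- shaft (a point): Point on the axis of the shaft (10 mm thick, along x) in the shutter's plane: y 52, z 50. The shaft turns in two dark bearings (tops z 59) at x -48 and -291.
- shutter_blade: Orange shutter plate (72 wide, 34 high, 4 mm thick) that closes the chamber's mouth across the chute, lower edge z 28.5 when closed. Body origin on the shaft's axis in the shutter's plane. Raised it reaches up to z 125.
- press_bar: Red ribbed press bar, a strip 205 long (x -280 to -75), 34 wide, 4 thick, beside the shaft on the side away from the chute, 22 to 56 mm off the shaft's axis. Body origin as for the shutter plate. At joint 0 it slopes up outward at 0.6 rad (outer edge y 98, z 82); at joint 0.6 it is level, top z 52, y 74 to 108; then it slopes down.
- bar_mid (a point): Middle of the press bar's upper face; moves with it. The bar takes 3 to 5 N; pressed at about y 85, a fingertip end at z 46 to 50 gives about 0.7 to 0.85 rad. The finger may slide along the bar while holding it down.
- phone: Bystander: closed black phone 146 x 71 x 8 mm; origin under its centre.
- open_phone: Bystander: opened phone in a lime frame 140 x 68 x 7 mm; origin under its centre.
- mask_bottle: Bystander: small amber bottle with black cap, 28 mm wide, 62 mm high; origin under its centre.
- screwdriver: Bystander: small blue screwdriver, 140 mm long, lying on the bench.
- tweezers: Bystander: steel tweezers 130 mm long, 5 mm high, lying on the bench.
- screw_tray: Bystander: white screw tray with four pockets, 80 x 60 x 18 mm; origin under its centre.
- suction_cup: Bystander: black rubber suction cup with a knob, 48 mm wide, 34 mm high; origin under its centre.

How it is judged:
On the way, in this order (a step that is already met when the one before it is completed fails the run):
1. the shutter is held open by a fingertip on the press bar, with the tray still in front of it (value of joint shutter above 0.45 rad and contact force between the fingers and press_bar above 0.3 N and x of tray in the frame of curing_unit below -0.043 m), for 0.1 s.
2. the tray is halfway under the shutter while a fingertip keeps the press bar down (value of joint shutter above 0.45 rad and contact force between the fingers and press_bar above 0.3 N and x of tray in the frame of curing_unit between 0 and 0.042 m), for 0.05 s.
At the end, for the whole second after the job is handed in: The tray lies flat on the chute floor, at rest, its front within 4 mm of the stop in the chamber, and the shutter is closed behind it (joint under 0.06 rad) (x of tray in the frame of curing_unit above 0.049 m and y of tray in the frame of curing_unit between -0.006 and 0.006 m and z of tray in the frame of curing_unit below 0.023 m and angle between tray's own z axis and vertical below 0.05 rad and value of joint shutter below 0.06 rad and linear speed of tray below 0.01 m/s); the robot touches nothing.
It fails at once if the shutter and the tray touch (contact force between tray and shutter_blade above 0.3 N).
It fails at once if the tray is lifted off the chute floor or tipped (z of tray in the frame of curing_unit above 0.028 m or angle between tray's own z axis and vertical above 0.15 rad).
It fails at once if the tray is rammed: a finger pushes it with over 25 N (contact force between the fingers and tray above 25 N).
It fails at once if another thing on the bench is moved by more than 15 mm (distance of any of phone, open_phone, mask_bottle, screwdriver, tweezers, screw_tray, suction_cup from where it was at the start of the episode above 0.015 m).
It also fails if it takes over 48 s, if anything falls off the work surface, if the arm or the gripper's body presses on something with over 40 N, if the wrist force passes 120 N, or if a joint passes its speed limit or range.

## Robot

A 7-joint arm with a two-finger parallel gripper is mounted at the origin on the work surface. World frame = base frame: x ahead of the robot, y to its left, z up, the work surface at z = 0. Lengths are in m, angles in rad, forces in N, time in s.
With the tool pointing down it reaches from about 0.425 to 0.975 m from the base axis. Payload 16.7 kg.
Tool frame: the origin (TCP) lies on the centre line of the jaws, within the pads' length; the fingertips stand 14 mm ahead of it and the grasp point (between the pads) lies 5 mm behind it (manip.tcp_to_tips is the distance from the TCP to the fingertips, in m); z points along the fingers, y is the direction in which the jaws open and shut (so a half turn about z gives the same grasp; the last joint's range is limited). The gripper opens to 85 mm and grips with 20 to 120 N. Pads are 22 mm wide; open, the fingers measure 114 mm over their backs; the gripper's body (76 mm by 85 mm) begins 54 mm behind the grasp point. The pads swing forward as they close: fully open they stand 13 mm farther back than shut.
Start: joints at [1.179, 0.426, 0.074, 1.606, -0.034, 1.111, -0.067], TCP at [0.162, -0.655, 0.245] pointing down, gripper open.
Joint ranges: [-2.85, 2.85], [-0.5, 2.14], [-1.23, 1.37], [0.21, 2.46], [-1.02, 4.16], [0.16, 2.05], [-2.73, 2.73]. Speed limits (rad/s): [1.89, 1.89, 2.39, 2.39, 3.01, 3.01, 3.01].

## Interface

Orientations are given as a 3x3 rotation matrix whose columns are the frame's x, y, z axes.
In Python, from plant import observe, imaging, manip gives the robot as it stands.
- The arm moves only by the tool drive_tool, never from a script. Its argument "moves" is a list of rows, each an object with "offset": the shift along the tool's x, y, z in mm, a list of three; "angular": the turn, a rotation vector about the tool's x, y, z in rad, a list of three. In form: [{"offset": [dx, dy, dz], "angular": [rx, ry, rz]}, ...]. A call has 1 to 5 rows; each row shifts and turns the commanded pose from where the row before left it, along the tool's axes as they then stand; what a row does not reach is not made up. A row lasts 1/10 s, in which the tool goes at most 50 mm and 8.59 degrees, less where a joint would pass 70% of its speed; a pose out of reach is approached as far as the arm can. A call with a gripper value outside its range is refused whole. "jaw" is the closure, from -1 (fully open) to 1 (shut), set as the call begins (left out, the last holds). The fingers move at their own pace and stop on an object; "grip_force" is the grip in N (left out, the last holds). Time passes only in rows, so rows that do not move let the fingers close. It gives the time, the measured TCP pose, the force and the opening at its end, in the units of the state.
- observe(): the state, without advancing time (a new reading comes with each control period).
- imaging.grab_frame(name): name is "scene" or "side" or "wrist"; returns the picture (384x512x3 uint8, red, green, blue); there is no depth.
- imaging.calibration(name): a dict with "fx", "fy", "cx", "cy" (pixels), "R" (3x3) and "t" (3): a world point X has camera coordinates R X + t. Camera axes: x right, y down, z forward; pixel columns grow to the right and rows downward; lengths in m; the calibration is good to about 2 mm. The wrist camera is an equidistant fisheye: a pixel r from the principal point sees the ray r / f radians off the axis. A picture is of the moment at which its call begins: read the wrist's pose just before it. calibration takes no time and is no camera call; for the wrist camera it gives the pose at the moment of the call.
- manip.finish_job(): hands the job in, once; it reports no verdict.
The state is a dict: "t": time; "q": joint angles; "qd": joint speeds; "joint_efforts": joint torques, N m; "ee_pos": TCP position; "orientation": TCP orientation; "wrist_force": force on the tool from outside, world axes, zero at the start; "moment": the same for the moment, N m; "width": finger opening in m.
Only numpy, scipy, OpenCV 4.12 (cv2) and the standard library are available. Lean on these libraries where they do the work, as an engineer would, in place of code of your own. Each camera call takes 0.05 s, during which the arm holds its last target. There are 200 camera calls.

## Working session

There is one attempt and no reset: what is moved stays moved. The work goes in short steps, Python scripts to look and compute and a tool call to move; the robot and the scene stay as the last step left them, time stands still between calls to the robot, and variables do not carry over. Pictures are saved under pics/ and viewed, about 8 in all and at most 12, crops included, and the job is handed in when it is done.

Besides the shell and the picture viewer there is one more tool, called after ">>>" as name([rows], argument=value, ...), one row to a line, values as JSON. drive_tool: Moves the arm, as the interface text tells. Its arguments: {"type":"object","properties":{"moves":{"type":"array","items":{"type":"object","properties":{"offset":{"type":"array","items":{"type":"number"}},"angular":{"type":"array","items":{"type":"number"}}}}},"jaw":{"type":"number"},"grip_force":{"type":"number"}},"required":["moves"]}

```bash
mkdir -p pics; ls; python3 - <<'E'
from plant import observe, imaging, manip
import cv2, numpy as np
s=observe(); print(s['t'],s['ee_pos'],np.round(s['orientation'],3),s['width'],manip.tcp_to_tips)
ims=[]
for n in ['scene','side']:
    im=imaging.grab_frame(n); cv2.imwrite(f'pics/{n}0.png',im[:,:,::-1]); c=imaging.calibration(n); print(n,c)
    cv2.imwrite(f'pics/{n}0b.png',cv2.resize(im[:,:,::-1],(800,600),interpolation=cv2.INTER_CUBIC))
E
```

```text
pics
0.0 [ 0.16216897 -0.65483572  0.24457522] [[ 0.971  0.24  -0.   ]
 [ 0.24  -0.971  0.001]
 [-0.    -0.001 -1.   ]] 0.08520177549286728 0.014
scene {'fx': 412.12902021427396, 'fy': 412.12902021427396, 'cx': 257.6095630250895, 'cy': 188.37746663450008, 'R': array([[-0.49856975,  0.8668316 ,  0.00558323],
       [ 0.71732111,  0.41617595, -0.55879156],
       [-0.48670179, -0.2745916 , -0.82928935]]), 't': array([ 0.25849475, -0.33882582,  1.28831749])}
side {'fx': 455.83409729412944, 'fy': 455.83409729412944, 'cx': 255.3118961329167, 'cy': 194.59487025803864, 'R': array([[-0.98310978, -0.18292198, -0.00589131],
       [-0.08413077,  0.48027757, -0.87307243],
       [ 0.1625336 , -0.85783041, -0.48755494]]), 't': array([0.52159544, 0.12876843, 0.86872999])}
```

View pics/scene0b.png

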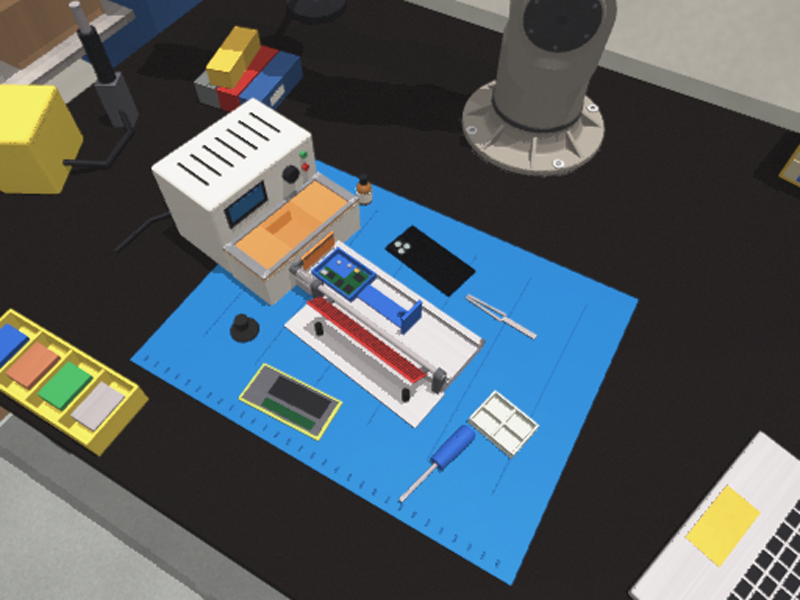

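View pics/side0b.png

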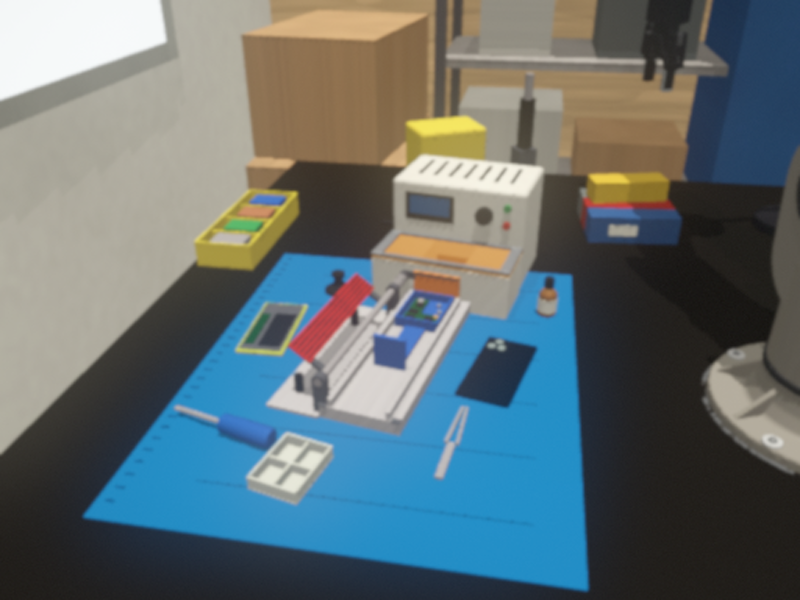

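Scene view: the unit is at upper left, the chute runs down right, the red bar is at about (370,335) and the blue tab at about (408,316). In the side view the bar is at about (332,318) and the tab at about (390,350), with bystanders all around. Next I'll measure the bar and tab corners.

```bash
cat > h.py <<'E'
import cv2, numpy as np
from plant import observe, imaging, manip
def cast(n,px,z):
    c=imaging.calibration(n); px=np.atleast_2d(px).astype(float)
    d=np.c_[(px[:,0]-c['cx'])/c['fx'],(px[:,1]-c['cy'])/c['fy'],np.ones(len(px))]@c['R']
    C=-c['R'].T@c['t']; return C+d*((z-C[2])/d[:,2])[:,None]
def proj(n,X):
    c=imaging.calibration(n); Y=np.atleast_2d(X)@c['R'].T+c['t']
    return np.c_[Y[:,0]/Y[:,2]*c['fx']+c['cx'],Y[:,1]/Y[:,2]*c['fy']+c['cy']]
E
python3 - <<'E'
from h import *
for n in ['scene','side']:
    im=cv2.imread(f'pics/{n}0.png'); c=imaging.calibration(n); print(n,'cam',-c['R'].T@c['t'])
    hsv=cv2.cvtColor(im,cv2.COLOR_BGR2HSV); H,S,V=cv2.split(hsv)
    red=(((H<5)|(H>172))&(S>130)&(V>60)).astype(np.uint8)
    red[:150]=0
    red=cv2.morphologyEx(red,cv2.MORPH_CLOSE,np.ones((5,5)))
    cs,_=cv2.findContours(red,0,2); k=max(cs,key=cv2.contourArea)
    print('red',cv2.contourArea(k)); q=cv2.approxPolyDP(cv2.convexHull(k),2.5,True)[:,0]; print(q.tolist())
    blue=((H>108)&(H<125)&(S>150)&(V>60)).astype(np.uint8)
    for k in cv2.findContours(blue,0,2)[0]:
        if cv2.contourArea(k)>60: print('blue',cv2.contourArea(k),cv2.boundingRect(k),cv2.approxPolyDP(cv2.convexHull(k),1.5,True)[:,0].tolist())
s=cv2.imread('pics/scene0.png')[145:280,175:320]; d=cv2.imread('pics/side0.png')[165:285,165:310]
s=cv2.resize(s,None,fx=4,fy=4,interpolation=cv2.INTER_CUBIC);d=cv2.resize(d,None,fx=4,fy=4,interpolation=cv2.INTER_CUBIC)
cv2.imwrite('pics/c1.png',s);cv2.imwrite('pics/c2.png',d)
E
```

```text
scene cam [0.998951   0.2707009  0.87761173]
red 675.0
[[197, 193], [207, 191], [272, 239], [263, 244]]
blue 304.0 (276, 272, 28, 28) [[298, 272], [303, 279], [290, 293], [281, 299], [277, 295], [277, 291]]
blue 247.0 (0, 208, 18, 27) [[5, 208], [17, 217], [0, 234], [0, 211]]
blue 1114.5 (200, 159, 70, 54) [[200, 172], [217, 159], [268, 192], [268, 202], [258, 212], [224, 192], [203, 177]]
side cam [0.38242115 0.77878969 0.53905065]
red 862.5
[[237, 185], [199, 230], [186, 220], [227, 177]]
blue 71.5 (257, 209, 13, 15) [[269, 211], [261, 223], [257, 217], [260, 209]]
```

View pics/c1.png

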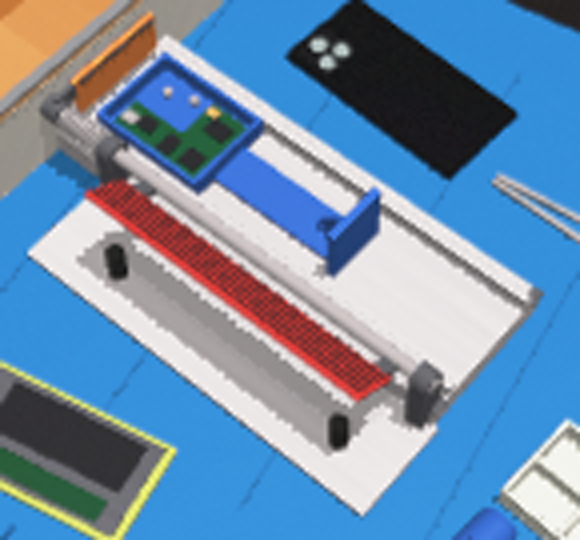

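View pics/c2.png

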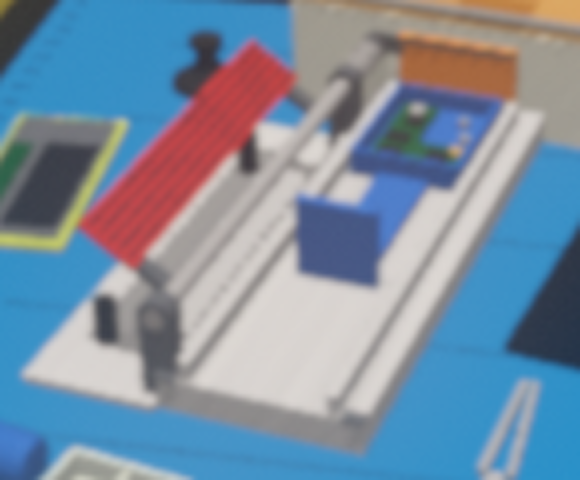

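The crops show clear corners. Side crop bar corners are at (80,222), (253,40), (297,75), (133,268), and the tab rear face at (298,197), (381,212), (376,286), (299,270). Scene crop bar corners are at (85,195), (120,180), (388,378), (360,398), and the tab at (334,240), (381,195). I'll fit the unit pose from these points.

```bash
python3 - <<'E'
from h import *
from scipy.optimize import least_squares
of,on,if_,in_=(-75,97.1,83.3),(-280,97.1,83.3),(-75,69,64.1),(-280,69,64.1)
P=[('side',185,220.5,on,0),('side',228.2,175.2,of,0),('side',239.2,183.8,if_,0),('side',198.3,232,in_,0),
('scene',205,190,if_,0),('scene',272,239.5,in_,0),('scene',196.3,193,of,0),('scene',264.5,243.5,on,0),
('side',239.5,214.2,(-145,22,66),1),('side',260.2,218,(-145,-22,66),1),('side',259,236.5,(-145,-22,20),1),('side',239.8,232.5,(-145,22,20),1),
('scene',258.5,205,(-145,22,66),1),('scene',270.2,193.7,(-145,-22,66),1),('scene',258.5,213.5,(-145,22,20),1),('scene',270,203,(-145,-22,20),1)]
def W(p,u):
    u=np.array(u,float)/1000; c,s=np.cos(p[2]),np.sin(p[2])
    return np.array([p[0]+c*u[0]-s*u[1],p[1]+s*u[0]+c*u[1],u[2]])
def f(p):
    return np.concatenate([(proj(n,W(p,np.array(u)+[p[3]*1000*m,p[4]*1000*m,0]))[0]-[a,b]) for n,a,b,u,m in P])
r=least_squares(f,[0.5,-0.4,-1.6,-.1,0],loss='soft_l1'); p=r.x
print(p); print(np.round(r.fun.reshape(-1,2),1).tolist())
np.save('pose.npy',p)
for n,u in dict(tab=(p[3]*1e3-145,0,66),bar=(-177,85,50),stop=(95,0,20),shaft=(0,52,50)).items():
    print(n,W(p,u), np.linalg.norm(W(p,u)[:2]))
E
```

```text
[ 5.05445250e-01 -1.66370650e-01 -1.74011197e+00 -5.40939780e-02
 -1.65082825e-03]
[[-0.9, -1.2], [-0.8, -2.0], [0.1, -1.0], [-0.0, -1.3], [0.6, -0.6], [1.2, -0.5], [0.0, -0.4], [0.9, 0.5], [-0.9, -1.1], [-0.8, -0.9], [0.5, 0.1], [-0.7, -0.1], [0.4, -0.9], [0.6, -1.8], [0.3, 0.6], [0.2, -0.8]]
tab [0.53899414 0.02987635 0.066     ] 0.5398215263687542
bar [ 0.61905566 -0.00622486  0.05      ] 0.6190869561595821
stop [ 0.48943701 -0.26001218  0.02      ] 0.5542155882534672
shaft [ 0.55670167 -0.17513306  0.05      ] 0.5835994627669102
```

Unit pose found: the push direction is about world (-0.17, -0.99) and the tray is at x ≈ -54 mm, with residuals of about 1 px (about 2 mm). I'll raise the tool, turn it so the jaws lie along the unit's y, and set the jaw opening to about 70 mm.

>>> drive_tool([
  {"offset":[0,0,-12],"angular":[0,0,-0.145]},
  {"offset":[0,0,-12],"angular":[0,0,-0.145]},
  {"offset":[0,0,-12],"angular":[0,0,-0.145]},
  {"offset":[0,0,-12],"angular":[0,0,-0.145]},
  {"offset":[0,0,-12],"angular":[0,0,-0.145]},
], jaw=-0.65)

```text
t: 0.6
ee_pos: [0.1622, -0.655, 0.3054]
orientation: [[0.562, 0.827, -0.0], [0.827, -0.562, 0.001], [0.0, -0.001, -1.0]]
wrist_force: [-0.3, 0.9, 0.2]
width: 0.0704
```

>>> drive_tool([
  {"offset":[0,0,0],"angular":[0,0,-0.145]},
  {"offset":[0,0,0],"angular":[0,0,-0.145]},
  {"offset":[0,0,0],"angular":[0,0,-0.144]},
  {"offset":[0,0,0]},
])

```text
validation failed for argument at $.mo...
```

```bash
cat >> h.py <<'E'
def U(w):
    p=np.load('pose.npy'); c,s=np.cos(p[2]),np.sin(p[2]); d=np.array(w)-[p[0],p[1],0]
    return np.array([c*d[0]+s*d[1],-s*d[0]+c*d[1],d[2]])*1000
def st():
    s=observe(); p=np.load('pose.npy'); c,sn=np.cos(p[2]),np.sin(p[2]); M=np.array([[c,sn,0],[-sn,c,0],[0,0,1]])
    R=M@np.array(s['orientation'])
    print('t',s['t'],'tcp unit mm',np.round(U(s['ee_pos']),1),'w',round(s['width']*1000,1),'F',np.round(M@s['wrist_force'],2),'tiplen',manip.tcp_to_tips)
    print('Runit',np.round(R,3).tolist()); return s,R
def to(target):
    s,R=st(); print('tool offset mm',np.round(R.T@(np.array(target)-U(s['ee_pos'])),1))
E
python3 -c "
from h import *
to([-225,40.4,200])"
```

```text
t 0.6 tcp unit mm [ 539.5 -256.   305.4] w 70.4 F [-0.82 -0.43  0.19] tiplen 0.014
Runit [[-0.91, 0.415, -0.001], [0.415, 0.91, -0.0], [0.0, -0.001, -1.0]]
tool offset mm [818.5 -47.3 105.8]
```

>>> drive_tool([
  {"offset":[0,0,0],"angular":[0,0,-0.143]},
  {"offset":[0,0,0],"angular":[0,0,-0.143]},
  {"offset":[0,0,0],"angular":[0,0,-0.142]},
  {"offset":[40,18,0],"angular":[0,0,0]},
  {"offset":[40,18,0],"angular":[0,0,0]},
])

```text
t: 1.1
ee_pos: [0.2112, -0.582, 0.3044]
orientation: [[0.176, 0.984, -0.0], [0.984, -0.176, 0.001], [0.001, -0.001, -1.0]]
wrist_force: [1.8, 0.5, 0.5]
width: 0.0705
```

>>> drive_tool([
  {"offset":[42,16,0],"angular":[0,0,0]},
  {"offset":[42,16,0],"angular":[0,0,0]},
  {"offset":[42,16,0],"angular":[0,0,0]},
  {"offset":[42,16,0],"angular":[0,0,0]},
  {"offset":[42,16,0],"angular":[0,0,0]},
])

```text
t: 1.6
ee_pos: [0.3274, -0.388, 0.3052]
orientation: [[0.174, 0.985, -0.0], [0.985, -0.174, 0.0], [0.0, -0.0, -1.0]]
wrist_force: [0.8, -0.2, -0.3]
width: 0.0704
```

>>> drive_tool([
  {"offset":[42,16,0],"angular":[0,0,0]},
  {"offset":[42,16,0],"angular":[0,0,0]},
  {"offset":[42,16,0],"angular":[0,0,0]},
  {"offset":[42,16,0],"angular":[0,0,0]},
  {"offset":[42,16,0],"angular":[0,0,0]},
])

```text
t: 2.1
ee_pos: [0.4428, -0.1953, 0.3053]
orientation: [[0.174, 0.985, -0.0], [0.985, -0.174, -0.0], [-0.0, -0.0, -1.0]]
wrist_force: [0.9, -0.6, -0.2]
width: 0.0704
```

```bash
python3 -c "
from h import *
to([-225,40.4,160])"
```

```text
t 2.1 tcp unit mm [ 39.1 -56.9 305.3] w 70.4 F [ 0.44  0.97 -0.15] tiplen 0.014
Runit [[-1.0, 0.006, 0.0], [0.006, 1.0, -0.0], [-0.0, -0.0, -1.0]]
tool offset mm [264.7  95.7 145.3]
```

>>> drive_tool([
  {"offset":[44,16,0],"angular":[0,0,0.003]},
  {"offset":[44,16,0],"angular":[0,0,0.003]},
  {"offset":[44,16,0],"angular":[0,0,0]},
  {"offset":[44,16,0],"angular":[0,0,0]},
  {"offset":[44,16,0],"angular":[0,0,0]},
])

```text
t: 2.6
ee_pos: [0.5608, 0.0068, 0.3052]
orientation: [[0.181, 0.984, -0.0], [0.984, -0.181, -0.0], [-0.0, -0.0, -1.0]]
wrist_force: [0.1, -1.8, -0.7]
width: 0.0703
```

>>> drive_tool([
  {"offset":[30,8,30],"angular":[0,0,0]},
  {"offset":[0,0,40],"angular":[0,0,0]},
  {"offset":[0,0,40],"angular":[-0.075,0,0]},
  {"offset":[0,0,0],"angular":[-0.075,0,0]},
  {"offset":[0,0,0],"angular":[0,0,0]},
])

```text
t: 3.1
ee_pos: [0.5716, 0.0337, 0.194]
orientation: [[0.179, 0.973, 0.146], [0.984, -0.176, -0.028], [-0.001, 0.148, -0.989]]
wrist_force: [-0.6, -0.5, -0.5]
width: 0.0705
```

```bash
python3 -c "
from h import *
to([-225,40.4,120])
a=[imaging.grab_frame(n)[:,:,::-1] for n in ('scene','side','wrist')]
s=cv2.resize(a[0][100:290,150:350],None,fx=2,fy=2,interpolation=cv2.INTER_CUBIC)
d=cv2.resize(a[1][100:290,150:350],None,fx=2,fy=2,interpolation=cv2.INTER_CUBIC)
cv2.imwrite('pics/a1.png',np.hstack([s,d])); cv2.imwrite('pics/w1.png',a[2])"
```

```text
t 3.1 tcp unit mm [-208.3   31.5  194. ] w 70.5 F [ 0.63 -0.53 -0.45] tiplen 0.014
Runit [[-1.0, 0.01, 0.003], [0.01, 0.989, 0.148], [-0.001, 0.148, -0.989]]
tool offset mm [16.8 -2.4 74.5]
```

View pics/a1.png

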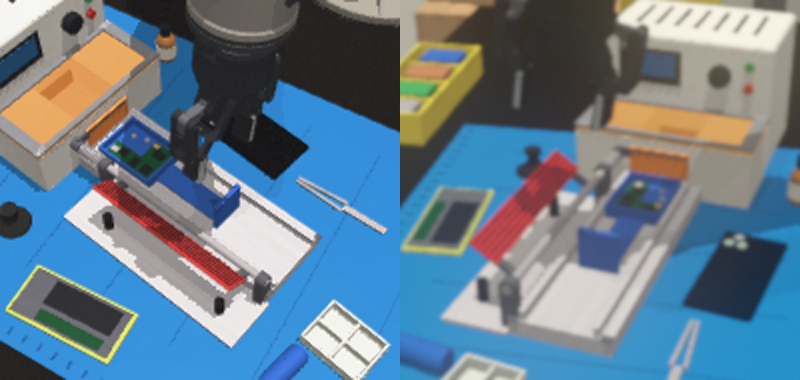

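View pics/w1.png

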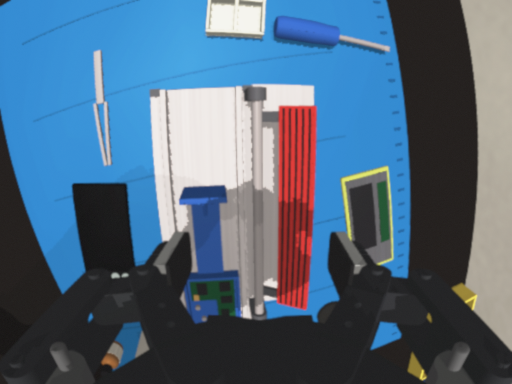

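The wrist view shows the jaws straddling the chute and bar. The tab top is at about (181..226,188), the bar corners are at (279,106), (316,106), (306,308), and the chute is upright in the image. I'll cross-check the pose with the wrist rays.

```bash
cat >> h.py <<'E'
def wcast(px,z):
    c=imaging.calibration('wrist'); C=-c['R'].T@c['t']; o=[]
    for (u,v),h in zip(px,z):
        a=np.array([(u-c['cx'])/c['fx'],(v-c['cy'])/c['fy']]); r=np.hypot(*a)
        d=np.r_[a/r*np.sin(r),np.cos(r)]@c['R']; o.append(C+d*((h/1000-C[2])/d[2]))
    return o
E
python3 - <<'E'
from h import *
im=cv2.imread('pics/w1.png'); H,S,V=cv2.split(cv2.cvtColor(im,cv2.COLOR_BGR2HSV))
red=(((H<5)|(H>172))&(S>130)&(V>60)).astype(np.uint8); red=cv2.morphologyEx(red,cv2.MORPH_CLOSE,np.ones((5,5)))
k=max(cv2.findContours(red,0,2)[0],key=cv2.contourArea); print(cv2.approxPolyDP(cv2.convexHull(k),3,True)[:,0].tolist())
dark=((H>108)&(H<125)&(S>150)&(V<150)).astype(np.uint8); dark[:, :150]=0; dark[:150]=0; dark[240:]=0
k=max(cv2.findContours(dark,0,2)[0],key=cv2.contourArea); print('tab',cv2.approxPolyDP(cv2.convexHull(k),1.5,True)[:,0].tolist())
pts=[((279,106),64.1,(-280,69)),((316,106),83.3,(-280,97.1)),((306,308),83.3,(-75,97.1)),((279,303),64.1,(-75,69)),((180.5,188),66,'tabL -22'),((226.5,187),66,'tab +22'),((151,91),32,'rail'),((245,88),0,'?')]
for (px,z,l),w in zip(pts,wcast([p[0] for p in pts],[p[1] for p in pts])): print(px,np.round(U(w),1),l)
E
```

```text
[[280, 106], [315, 107], [305, 308], [277, 301]]
tab [[223, 187], [225, 201], [219, 239], [196, 239], [181, 198], [186, 188]]
(279, 106) [-280.    72.    64.1] (-280, 69)
(316, 106) [-280.2   99.7   83.3] (-280, 97.1)
(306, 308) [-78.6  98.7  83.3] (-75, 97.1)
(279, 303) [-75.1  73.7  64.1] (-75, 69)
(180.5, 188) [-210.5  -17.6   66. ] tabL -22
(226.5, 187) [-209.2   23.7   66. ] tab +22
(151, 91) [-300.  -46.   32.] rail
(245, 88) [-300.9   48.8    0. ] ?
```

```bash
python3 - <<'E'
from h import *
c=imaging.calibration('wrist'); print('cam',U(-c['R'].T@c['t']))
im=cv2.imread('pics/w1.png'); print(im[182:212,203].tolist())
pts=[((181,199),66),((226,199),66),((186,187.5),20),((223,186.5),20)]
for (px,z),w in zip(pts,wcast([p[0] for p in pts],[p[1] for p in pts])): print(px,np.round(U(w),1))
E
```

```text
cam [-276.39658191   15.57472104  323.26891338]
[[229, 232, 238], [228, 231, 236], [221, 224, 230], [198, 196, 203], [145, 125, 122], [113, 71, 53], [107, 60, 36], [107, 60, 35], [106, 59, 34], [106, 59, 34], [106, 60, 35], [106, 59, 33], [107, 61, 36], [107, 61, 35], [112, 63, 36], [134, 74, 42], [175, 98, 56], [202, 113, 65], [208, 115, 66], [207, 114, 65], [199, 109, 61], [174, 95, 53], [148, 80, 44], [134, 74, 42], [122, 68, 39], [118, 67, 39], [118, 66, 38], [118, 66, 39], [119, 67, 40], [120, 67, 39]]
(181, 199) [-200.3  -18.    66. ]
(226, 199) [-198.    22.8   66. ]
(186, 187.5) [-198.9  -17.6   20. ]
(223, 186.5) [-197.9   21.5   20. ]
```

Everything agrees within 3 mm; the tab's rear face is at x ≈ -199. I'll go behind the tab and down towards the bar.

>>> drive_tool([
  {"offset":[17,-1,35],"angular":[0,0,0.005]},
  {"offset":[0,0,40],"angular":[0,0,0.005]},
  {"offset":[0,0,0],"angular":[0,0,0]},
  {"offset":[0,-1.5,10],"angular":[0,0,0]},
  {"offset":[0,-1.5,10],"angular":[0,0,0]},
])

```text
t: 3.75
ee_pos: [0.5879, 0.0481, 0.1021]
orientation: [[0.191, 0.97, 0.149], [0.982, -0.189, -0.027], [0.002, 0.152, -0.988]]
wrist_force: [0.5, 0.5, 0.4]
width: 0.0706
```

>>> drive_tool([
  {"offset":[0,-1.5,10],"angular":[0,0,0]},
  {"offset":[0,-1.5,10],"angular":[0,0,0]},
  {"offset":[0,-1.5,6],"angular":[0,0,0]},
  {"offset":[0,-1,6],"angular":[0,0,0]},
  {"offset":[0,0,0],"angular":[0,0,0]},
])

```text
t: 4.25
ee_pos: [0.5859, 0.0485, 0.0678]
orientation: [[0.19, 0.971, 0.147], [0.982, -0.188, -0.027], [0.001, 0.149, -0.989]]
wrist_force: [-0.4, 0.2, 1.4]
width: 0.0709
```

```bash
python3 -c "
from h import *
to([-225,42,55])
a=[imaging.grab_frame(n)[:,:,::-1] for n in ('scene','side')]
s=cv2.resize(a[0][140:290,170:300],None,fx=3,fy=3,interpolation=cv2.INTER_CUBIC)
d=cv2.resize(a[1][140:290,170:300],None,fx=3,fy=3,interpolation=cv2.INTER_CUBIC)
cv2.imwrite('pics/a2.png',np.hstack([s,d]))"
```

```text
t 4.25 tcp unit mm [-225.3   43.1   67.8] w 70.9 F [-0.16 -0.45  1.42] tiplen 0.014
Runit [[-1.0, 0.021, 0.002], [0.022, 0.989, 0.149], [0.001, 0.149, -0.989]]
tool offset mm [-0.4 -3.  12.5]
```

View pics/a2.png

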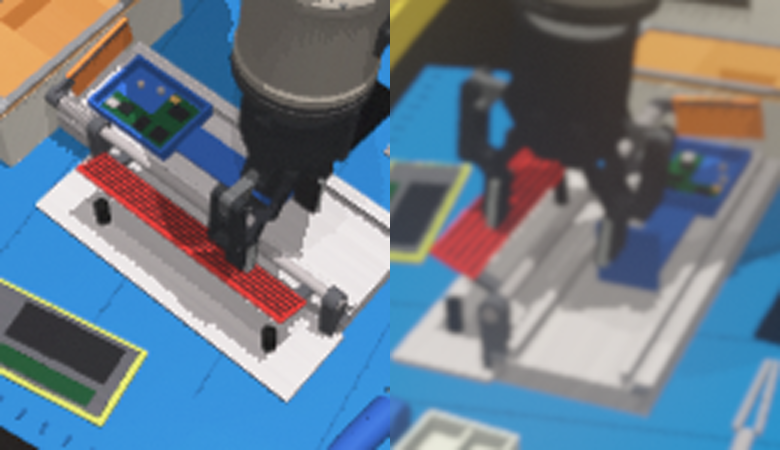

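The bar fingertip sits on the red bar (left panel about (235,255), right panel about (497,200)). The other tip is just behind the tab (right panel about (607,235)), and the shutter is starting to lift. I'll continue down.

>>> drive_tool([
  {"offset":[0,-0.5,3],"angular":[0,0,-0.01]},
  {"offset":[0,-0.5,3],"angular":[0,0,-0.01]},
  {"offset":[0,-0.5,3],"angular":[0,0,0]},
  {"offset":[0,-0.5,3],"angular":[0,0,0]},
  {"offset":[0,0,0],"angular":[0,0,0]},
])

```text
t: 4.85
ee_pos: [0.586, 0.0485, 0.0559]
orientation: [[0.17, 0.974, 0.147], [0.985, -0.168, -0.027], [-0.001, 0.149, -0.989]]
wrist_force: [2.6, -0.4, 4.6]
width: 0.0704
```

```bash
python3 -c "
from h import *
to([-225,42,55])
a=[imaging.grab_frame(n)[:,:,::-1] for n in ('scene','side')]
s=cv2.resize(a[0][140:290,170:300],None,fx=3,fy=3,interpolation=cv2.INTER_CUBIC)
d=cv2.resize(a[1][140:290,170:300],None,fx=3,fy=3,interpolation=cv2.INTER_CUBIC)
cv2.imwrite('pics/a3.png',np.hstack([s,d]))"
```

```text
t 4.85 tcp unit mm [-225.4   43.2   55.9] w 70.4 F [-0.03  2.68  4.58] tiplen 0.014
Runit [[-1.0, 0.002, 0.002], [0.002, 0.989, 0.149], [-0.001, 0.149, -0.989]]
tool offset mm [-0.4 -1.3  0.7]
```

View pics/a3.png

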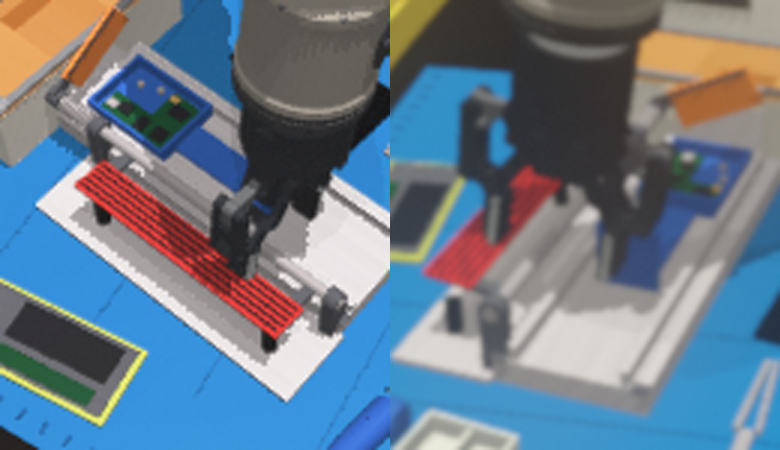

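```bash
python3 - <<'E'
from h import *
p=np.load('pose.npy'); c,s=np.cos(p[2]),np.sin(p[2])
W=lambda u:np.array([p[0]+(c*u[0]-s*u[1])/1e3,p[1]+(s*u[0]+c*u[1])/1e3,u[2]/1e3])
for th in (0,.4,.5,.6,.7,.8,.9):
    a=.6-th; u=[-280,52+56*np.cos(a)-2*np.sin(a),50+56*np.sin(a)+2*np.cos(a)]; b=[0,52-88*np.cos(th)-21.5*np.sin(th),50+88*np.sin(th)-21.5*np.cos(th)]
    e=[0,b[1]+34*np.sin(th),b[2]+34*np.cos(th)]
    f=lambda n,u,o:(proj(n,W(u))[0]-[170,140])*3+[o,0]
    print(th,*[np.round(f(n,q,o)) for q in(u,b,e) for n,o in (('scene',0),('side',390))])
E
```

```text
0 [286. 312.] [432. 238.] [132.  49.] [759. 148.] [128.  24.] [761. 109.]
0.4 [277. 334.] [422. 262.] [129.  21.] [763. 107.] [115.   6.] [748.  67.]
0.5 [276. 338.] [421. 269.] [127.  16.] [761.  96.] [110.   4.] [742.  58.]
0.6 [276. 342.] [421. 276.] [124.  11.] [758.  85.] [104.   3.] [735.  48.]
0.7 [276. 345.] [422. 284.] [120.   7.] [754.  75.] [98.  2.] [727.  40.]
0.8 [276. 347.] [424. 291.] [115.   4.] [748.  65.] [91.  3.] [718.  32.]
0.9 [277. 349.] [426. 299.] [110.   2.] [742.  55.] [84.  4.] [709.  24.]
```

The bar corner and blade corners read about 0.45 rad, so I need roughly 8 mm more to get near 0.75.

>>> drive_tool([
  {"offset":[0,-0.5,3],"angular":[0,0,0]},
  {"offset":[0,-0.4,3],"angular":[0,0,0]},
  {"offset":[0,-0.3,2.5],"angular":[0,0,0]},
  {"offset":[0,0,0],"angular":[0,0,0]},
  {"offset":[0,0,0],"angular":[0,0,0]},
])

```text
t: 5.45
ee_pos: [0.5862, 0.0485, 0.0478]
orientation: [[0.17, 0.974, 0.147], [0.985, -0.168, -0.027], [-0.001, 0.15, -0.989]]
wrist_force: [2.9, -0.8, 4.0]
width: 0.0703
```

```bash
python3 -c "
from h import *
to([-225,42,48])
a=[imaging.grab_frame(n)[:,:,::-1] for n in ('scene','side')]
s=cv2.resize(a[0][140:290,170:300],None,fx=3,fy=3,interpolation=cv2.INTER_CUBIC)
d=cv2.resize(a[1][140:290,170:300],None,fx=3,fy=3,interpolation=cv2.INTER_CUBIC)
cv2.imwrite('pics/a4.png',np.hstack([s,d]))"
```

```text
t 5.45 tcp unit mm [-225.4   43.4   47.8] w 70.3 F [0.3  3.04 3.95] tiplen 0.014
Runit [[-1.0, 0.002, 0.002], [0.002, 0.989, 0.15], [-0.001, 0.15, -0.989]]
tool offset mm [-0.4 -1.4 -0.4]
```

View pics/a4.png

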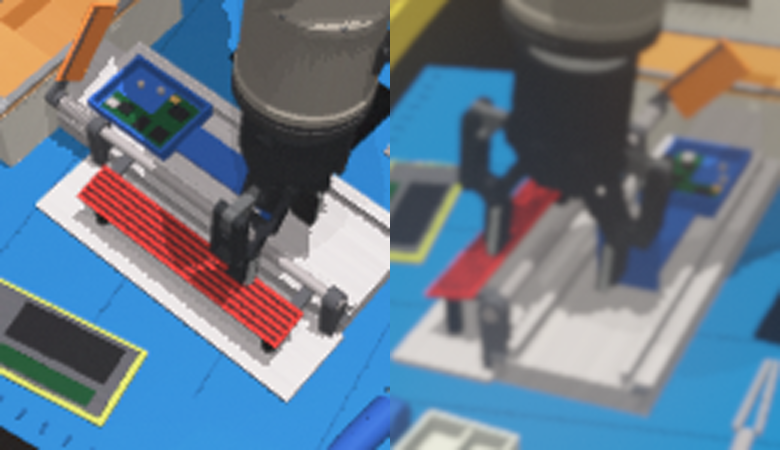

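The shutter is now at about 0.75 rad (side-view blade corners about (748,70) and (722,42)). The tray has not moved. I'll push slowly.

>>> drive_tool([
  {"offset":[-3,0,0],"angular":[0,0,0]},
  {"offset":[-3,0,0],"angular":[0,0,0]},
  {"offset":[-3,0,0],"angular":[0,0,0]},
  {"offset":[-2,0,0],"angular":[0,0,0]},
  {"offset":[-2,0,0],"angular":[0,0,0]},
])

```text
t: 6.05
ee_pos: [0.5836, 0.0355, 0.0476]
orientation: [[0.17, 0.974, 0.147], [0.985, -0.168, -0.027], [-0.001, 0.149, -0.989]]
wrist_force: [1.0, 2.6, 3.9]
width: 0.0705
```

>>> drive_tool([
  {"offset":[-2,0,0],"angular":[0,0,0]},
  {"offset":[-2,0,0],"angular":[0,0,0]},
  {"offset":[-2,0,0],"angular":[0,0,0]},
  {"offset":[-3,0,0],"angular":[0,0,0]},
  {"offset":[-3,0,0],"angular":[0,0,0]},
])

```text
t: 6.55
ee_pos: [0.5817, 0.0236, 0.0476]
orientation: [[0.17, 0.974, 0.147], [0.985, -0.168, -0.027], [-0.001, 0.149, -0.989]]
wrist_force: [1.7, 3.3, 2.8]
width: 0.0707
```

>>> drive_tool([
  {"offset":[-3,0,0],"angular":[0,0,0]},
  {"offset":[-3,0,0],"angular":[0,0,0]},
  {"offset":[-4,0,0],"angular":[0,0,0]},
  {"offset":[-4,0,0],"angular":[0,0,0]},
  {"offset":[-4,0,0],"angular":[0,0,0]},
])

```text
t: 7.05
ee_pos: [0.5786, 0.0057, 0.0477]
orientation: [[0.17, 0.974, 0.147], [0.985, -0.168, -0.027], [-0.001, 0.149, -0.989]]
wrist_force: [1.8, 4.0, 3.7]
width: 0.0707
```

```bash
python3 -c "
from h import *
to([-103,43,48])
a=[imaging.grab_frame(n)[:,:,::-1] for n in ('scene','side','wrist')]
s=cv2.resize(a[0][140:290,170:300],None,fx=3,fy=3,interpolation=cv2.INTER_CUBIC)
d=cv2.resize(a[1][140:290,170:300],None,fx=3,fy=3,interpolation=cv2.INTER_CUBIC)
cv2.imwrite('pics/a5.png',np.hstack([s,d]));cv2.imwrite('pics/w5.png',a[2])"
```

```text
t 7.05 tcp unit mm [-181.9   43.1   47.7] w 70.7 F [-4.23  1.08  3.66] tiplen 0.014
Runit [[-1.0, 0.002, 0.002], [0.002, 0.989, 0.149], [-0.001, 0.149, -0.989]]
tool offset mm [-78.9   0.1  -0.2]
```

View pics/a5.png

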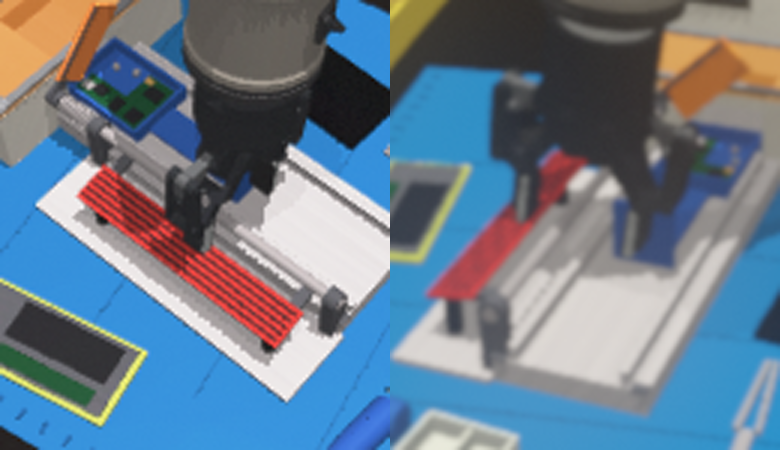

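The tray follows the push squarely; its front is passing under the raised shutter with a side force of only about 1–4 N. The tab finger is centred enough (right panel about (635,235)). I'll continue.

>>> drive_tool([
  {"offset":[-4,0,0],"angular":[0,0,0]},
  {"offset":[-4,0,0],"angular":[0,0,0]},
  {"offset":[-4,0,0],"angular":[0,0,0]},
  {"offset":[-4,0,0],"angular":[0,0,0]},
  {"offset":[-4,0,0],"angular":[0,0,0]},
])

```text
t: 7.7
ee_pos: [0.5752, -0.0139, 0.0477]
orientation: [[0.17, 0.974, 0.147], [0.985, -0.168, -0.027], [-0.001, 0.149, -0.989]]
wrist_force: [1.7, 4.3, 4.7]
width: 0.0704
```

>>> drive_tool([
  {"offset":[-4,0,0],"angular":[0,0,0]},
  {"offset":[-4,0,0],"angular":[0,0,0]},
  {"offset":[-4,0,0],"angular":[0,0,0]},
  {"offset":[-4,0,0],"angular":[0,0,0]},
  {"offset":[-4,0,0],"angular":[0,0,0]},
])

```text
t: 8.2
ee_pos: [0.5717, -0.0337, 0.0477]
orientation: [[0.17, 0.974, 0.147], [0.985, -0.168, -0.027], [-0.001, 0.149, -0.989]]
wrist_force: [2.6, 4.6, 4.4]
width: 0.0707
```

>>> drive_tool([
  {"offset":[-4,0,0],"angular":[0,0,0]},
  {"offset":[-4,0,0],"angular":[0,0,0]},
  {"offset":[-4,0,0],"angular":[0,0,0]},
  {"offset":[-3,0,0],"angular":[0,0,0]},
  {"offset":[-2,0,0],"angular":[0,0,0]},
])

```text
t: 8.7
ee_pos: [0.5689, -0.0505, 0.0477]
orientation: [[0.171, 0.974, 0.147], [0.985, -0.168, -0.027], [-0.001, 0.149, -0.989]]
wrist_force: [1.9, 3.8, 4.4]
width: 0.0706
```

```bash
python3 -c "
from h import *
to([-103,43,48])
cv2.imwrite('pics/w6.png',imaging.grab_frame('wrist')[:,:,::-1]);
for n in ('scene','side'): cv2.imwrite('pics/%s6.png'%n,imaging.grab_frame(n)[:,:,::-1])
a=[cv2.imread('pics/%s6.png'%n) for n in ('scene','side')]
s=cv2.resize(a[0][130:280,160:290],None,fx=3,fy=3,interpolation=cv2.INTER_CUBIC)
d=cv2.resize(a[1][130:280,170:300],None,fx=3,fy=3,interpolation=cv2.INTER_CUBIC)
cv2.imwrite('pics/a6.png',np.hstack([s,d]))"
```

```text
t 8.7 tcp unit mm [-124.9   43.    47.7] w 70.6 F [-4.1   1.25  4.44] tiplen 0.014
Runit [[-1.0, 0.002, 0.002], [0.002, 0.989, 0.149], [-0.001, 0.149, -0.989]]
tool offset mm [-21.9   0.1  -0.2]
```

>>> drive_tool([
  {"offset":[-2,0,0],"angular":[0,0,0]},
  {"offset":[-2,0,0],"angular":[0,0,0]},
  {"offset":[-2,0,0],"angular":[0,0,0]},
  {"offset":[-2,0,0],"angular":[0,0,0]},
  {"offset":[-2,0,0],"angular":[0,0,0]},
])

```text
t: 9.35
ee_pos: [0.5672, -0.0601, 0.0477]
orientation: [[0.17, 0.974, 0.147], [0.985, -0.168, -0.027], [-0.001, 0.149, -0.989]]
wrist_force: [3.1, 4.1, 3.4]
width: 0.0702
```

>>> drive_tool([
  {"offset":[-1,0,0],"angular":[0,0,0]},
  {"offset":[-1,0,0],"angular":[0,0,0]},
  {"offset":[-1,0,0],"angular":[0,0,0]},
  {"offset":[-1,0,0],"angular":[0,0,0]},
  {"offset":[-1,0,0],"angular":[0,0,0]},
])

```text
t: 9.85
ee_pos: [0.5664, -0.065, 0.0477]
orientation: [[0.17, 0.974, 0.147], [0.985, -0.168, -0.027], [-0.001, 0.149, -0.989]]
wrist_force: [1.7, 2.8, 3.3]
width: 0.0706
```

```bash
python3 -c "
from h import *
to([-103,43,48])"
```

```text
t 9.85 tcp unit mm [-110.2   42.9   47.7] w 70.6 F [-2.99  1.19  3.25] tiplen 0.014
Runit [[-1.0, 0.002, 0.002], [0.002, 0.989, 0.149], [-0.001, 0.149, -0.989]]
tool offset mm [-7.2  0.1 -0.2]
```

>>> drive_tool([
  {"offset":[-1,0,0],"angular":[0,0,0]},
  {"offset":[-1,0,0],"angular":[0,0,0]},
  {"offset":[-1,0,0],"angular":[0,0,0]},
])

```text
t: 10.15
ee_pos: [0.5658, -0.068, 0.0478]
orientation: [[0.17, 0.974, 0.147], [0.985, -0.168, -0.027], [-0.001, 0.149, -0.989]]
wrist_force: [2.5, 4.3, 3.5]
width: 0.0704
```

>>> drive_tool([
  {"offset":[-1,0,0],"angular":[0,0,0]},
  {"offset":[-1,0,0],"angular":[0,0,0]},
])

```text
t: 10.35
ee_pos: [0.5655, -0.0699, 0.0478]
orientation: [[0.17, 0.974, 0.147], [0.985, -0.168, -0.027], [-0.001, 0.149, -0.989]]
wrist_force: [1.0, 3.2, 3.4]
width: 0.0704
```

>>> drive_tool([
  {"offset":[-1,0,0],"angular":[0,0,0]},
  {"offset":[-1,0,0],"angular":[0,0,0]},
])

```text
t: 10.55
ee_pos: [0.5653, -0.0712, 0.0478]
orientation: [[0.17, 0.974, 0.147], [0.985, -0.168, -0.026], [-0.001, 0.15, -0.989]]
wrist_force: [1.0, 10.5, 4.1]
width: 0.0706
```

The force jumped from 4 to 10 N at TCP x ≈ -104, which is where I expected the stop (-103). I'll confirm from the wrist camera before releasing.

```bash
python3 - <<'E'
from h import *
to([-103,43,48])
w=imaging.grab_frame('wrist')[:,:,::-1]; a=[imaging.grab_frame(n)[:,:,::-1] for n in ('scene','side')]
s=cv2.resize(a[0][130:260,160:275],None,fx=3,fy=3,interpolation=cv2.INTER_CUBIC)
cv2.imwrite('pics/a7.png',np.hstack([s,cv2.resize(w[100:384,60:340],(390,390),interpolation=cv2.INTER_CUBIC)]))
p=np.load('pose.npy'); c,sn=np.cos(p[2]),np.sin(p[2])
for tx in (45,53):
  for y in (-22,22):
    u=(tx-145,y,66); W=np.array([p[0]+(c*u[0]-sn*u[1])/1e3,p[1]+(sn*u[0]+c*u[1])/1e3,.066])
    k=imaging.calibration('wrist'); X=k['R']@W+k['t']; r=np.hypot(X[0],X[1]); th=np.arctan2(r,X[2])
    q=np.array([k['cx'],k['cy']])+k['fx']*th*X[:2]/r
    print(tx,y,'scene crop',(proj('scene',W)[0]-[160,130])*3,'wrist crop',(q-[60,100])*390/np.array([280,284])+[345,0])
E
```

```text
t 10.55 tcp unit mm [-103.8   42.9   47.8] w 70.6 F [-10.57  -0.77   4.14] tiplen 0.014
Runit [[-1.0, 0.001, 0.001], [0.002, 0.989, 0.15], [-0.001, 0.15, -0.989]]
tool offset mm [-0.8  0.1 -0.2]
45 -22 scene crop [236.03139865 122.0197813 ] wrist crop [429.18187971 257.08439972]
45 22 scene crop [199.84958608 156.04927998] wrist crop [565.70067084 254.33769453]
53 -22 scene crop [228.64779075 116.9687976 ] wrist crop [434.38808781 276.98752526]
53 22 scene crop [192.42689622 150.8042574 ] wrist crop [567.370568   274.57151029]
```

View pics/a7.png

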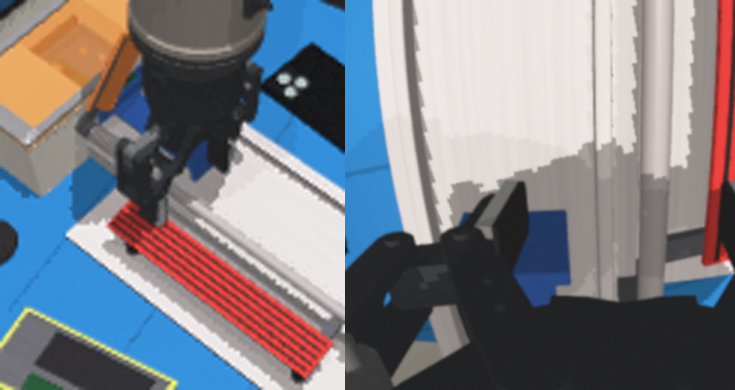

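The tab's rear-top corner sits at about (570,270) in the wrist panel, against (567,275) predicted for x = 53, so the tray is home. I'll back off from the tab, then lift gently off the bar.

>>> drive_tool([
  {"offset":[1,0,0],"angular":[0,0,0]},
  {"offset":[2,0,0],"angular":[0,0,0]},
  {"offset":[4,0,0],"angular":[0,0,0]},
  {"offset":[5,0,0],"angular":[0,0,0]},
  {"offset":[3,0,0],"angular":[0,0,0]},
])

```text
t: 11.2
ee_pos: [0.5677, -0.0567, 0.0478]
orientation: [[0.17, 0.974, 0.147], [0.985, -0.168, -0.027], [-0.002, 0.149, -0.989]]
wrist_force: [0.2, -3.4, 3.6]
width: 0.0705
```

>>> drive_tool([
  {"offset":[0,0.6,-4],"angular":[0,0,0]},
  {"offset":[0,0.6,-4],"angular":[0,0,0]},
  {"offset":[0,0.6,-4],"angular":[0,0,0]},
  {"offset":[0,0.6,-4],"angular":[0,0,0]},
  {"offset":[0,0.6,-4],"angular":[0,0,0]},
])

```text
t: 11.7
ee_pos: [0.5675, -0.0571, 0.0683]
orientation: [[0.17, 0.974, 0.147], [0.985, -0.168, -0.027], [-0.002, 0.149, -0.989]]
wrist_force: [-1.1, -0.1, -0.2]
width: 0.0704
```

>>> drive_tool([
  {"offset":[0,0.6,-4],"angular":[0,0,0]},
  {"offset":[0,0.6,-4],"angular":[0,0,0]},
  {"offset":[0,1,-6],"angular":[0,0,0]},
  {"offset":[0,2,-15],"angular":[0,0,0]},
  {"offset":[0,4,-25],"angular":[0,0,0]},
])

```text
t: 12.2
ee_pos: [0.567, -0.0567, 0.1229]
orientation: [[0.17, 0.975, 0.145], [0.985, -0.168, -0.026], [-0.001, 0.147, -0.989]]
wrist_force: [0.8, -1.0, -0.4]
width: 0.0705
```

>>> drive_tool([
  {"offset":[0,4,-30],"angular":[0,0,0]},
  {"offset":[30,4,-30],"angular":[0,0,0]},
  {"offset":[40,4,-30],"angular":[0,0,0]},
  {"offset":[40,0,0],"angular":[0,0,0]},
  {"offset":[40,0,0],"angular":[0,0,0]},
])

```text
t: 12.7
ee_pos: [0.5923, 0.0925, 0.2156]
orientation: [[0.171, 0.974, 0.15], [0.985, -0.169, -0.027], [-0.001, 0.152, -0.988]]
wrist_force: [0.9, -1.3, -1.2]
width: 0.0704
```

>>> drive_tool([
  {"offset":[30,0,0],"angular":[0,0,0]},
  {"offset":[0,0,0],"angular":[0,0,0]},
  {"offset":[0,0,0],"angular":[0,0,0]},
])

```text
t: 13.0
ee_pos: [0.5967, 0.1213, 0.2137]
orientation: [[0.169, 0.975, 0.147], [0.986, -0.167, -0.026], [-0.001, 0.149, -0.989]]
wrist_force: [0.4, -1.3, -0.3]
width: 0.0708
```

```bash
python3 - <<'E'
from h import *
st()
w=imaging.grab_frame('wrist')[:,:,::-1]; a=[imaging.grab_frame(n)[:,:,::-1] for n in ('scene','side')]
cv2.imwrite('pics/w8.png',w)
for i,n in enumerate(('scene','side')): cv2.imwrite(f'pics/{n}8.png',a[i])
s=cv2.resize(a[0][130:260,160:275],None,fx=3,fy=3,interpolation=cv2.INTER_CUBIC)
cv2.imwrite('pics/a8.png',np.hstack([s,cv2.resize(w[100:384,60:340],(390,390),interpolation=cv2.INTER_CUBIC)]))
p=np.load('pose.npy'); c,sn=np.cos(p[2]),np.sin(p[2])
for tx in (49,53):
  for y in (-22,22):
    u=(tx-145,y,66); W=np.array([p[0]+(c*u[0]-sn*u[1])/1e3,p[1]+(sn*u[0]+c*u[1])/1e3,.066])
    k=imaging.calibration('wrist'); X=k['R']@W+k['t']; r=np.hypot(X[0],X[1]); th=np.arctan2(r,X[2])
    q=np.array([k['cx'],k['cy']])+k['fx']*th*X[:2]/r
    print(tx,y,'scene crop',(proj('scene',W)[0]-[160,130])*3,'wrist crop',(q-[60,100])*390/np.array([280,284])+[345,0])
E
```

```text
t 13.0 tcp unit mm [-298.9   41.5  213.7] w 70.8 F [ 1.2   0.61 -0.29] tiplen 0.014
Runit [[-1.0, 0.0, 0.001], [0.0, 0.989, 0.149], [-0.001, 0.149, -0.989]]
49 -22 scene crop [232.33443281 119.4907583 ] wrist crop [527.75414013 334.51273595]
49 22 scene crop [196.13295195 153.42303123] wrist crop [576.9353567  332.15660344]
53 -22 scene crop [228.64779075 116.9687976 ] wrist crop [528.33830218 337.51991376]
53 22 scene crop [192.42689622 150.8042574 ] wrist crop [577.22609671 335.16662829]
```

View pics/a8.png

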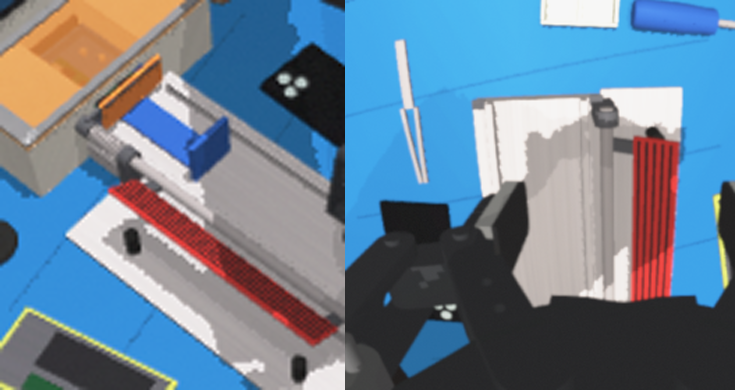

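The shutter is closed behind the box, over the tongue, the bar is up, and the tab sits outside at (190,152)–(230,120). I'll check numerically how far the tab travelled, using the same measurement on the before and after images.

```bash
python3 - <<'E'
from h import *
for n,f,box in (('scene','scene0',(185,220,250,275)),('scene','scene8',(160,195,215,245))):
    im=cv2.imread(f'pics/{f}.png'); H,S,V=cv2.split(cv2.cvtColor(im,cv2.COLOR_BGR2HSV))
    m=((H>108)&(H<125)&(S>150)&(V<185)&(V>40)).astype(np.uint8); z=np.zeros_like(m); y0,y1,x0,x1=box; z[y0:y1,x0:x1]=m[y0:y1,x0:x1]
    k=max(cv2.findContours(z,0,2)[0],key=cv2.contourArea); q=cv2.approxPolyDP(cv2.convexHull(k),1.5,True)[:,0]
    i=[np.argmax(q@v) for v in ([1,-1],[1,1],[-1,1])]
    print(f,cv2.contourArea(k),q[i].tolist(),[np.round(U(cast(n,q[j],h)[0])).tolist() for j,h in zip(i,(.066,.020,.020))])
E
```

```text
scene0 92.0 [[269, 194], [268, 202], [258, 212]] [[-200.0, -16.0, 66.0], [-195.0, -21.0, 20.0], [-194.0, 17.0, 20.0]]
scene8 125.5 [[234, 169], [235, 179], [225, 189]] [[-88.0, -18.0, 66.0], [-87.0, -21.0, 20.0], [-88.0, 18.0, 20.0]]
```

```bash
python3 -c "
from h import *
print(manip.finish_job(), observe()['t'])"
```

```text
the job is handed in; nothing more can be done
the job is handed in; nothing more can be done
```

The tray is home against the stop and the shutter has closed behind it. I handed the job in at about 13 s of the 48 s allowed; no verdict is reported.

- **How it went:** I pressed the red bar with one fingertip until the shutter stood at about 0.75 rad, judged from the blade and bar corners in the images. With the other fingertip I pushed the tab about 107 mm. Force on the tool stayed around 3–4 N along the chute, then rose to about 10 N at the stop. I backed off the tab before lifting off the bar.
- **Last checks:** The final view shows the shutter closed over the tongue, the tab outside, the bar up and the robot clear. The phones and tweezers in view looked where they were, and I did not re-measure the other bystanders.
- **Disagreement in the measurements:** The tab's rear face measured x −88 to −87 mm against −92 nominal. The same method read about 0–5 mm too far forward before the push. The three tab points put the travel at 106–112 mm against about 107 needed, so the tray's x is about 53 to within a few mm. The force rise at the stop agrees with that.

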